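Stow the sample box and seat the kit drawer

ROBOT

A 6-joint arm with a two-finger parallel gripper is mounted at the origin on the work surface. World frame = base frame: x ahead of the robot, y to its left, z up, the work surface at z = 0. Lengths are in mm, angles in rad, forces in N, time in s.
With the tool pointing down it reaches from about 275 to 1000 mm from the base axis. Payload 8.4 kg.
Tool frame: the origin (TCP) lies midway between the tips of the shut fingers; the grasp point (between the pads) lies 19 mm behind it; z points along the fingers, y is the line along which they close (so a half turn about z gives the same grasp; the last joint's range is limited). The gripper opens to 85 mm and grips with 20 to 120 N. Pads are 22 mm wide; open, the fingers measure 114 mm over their backs; the gripper's body (76 mm by 85 mm) begins 54 mm behind the grasp point. The pads swing forward as they close: fully open they stand 13 mm farther back than shut.
Start: joints at [-1.351, 0.353, 1.633, -0, 1.155, -0.002], TCP at [137.489, -609.692, 231.281] pointing down, gripper open.
Joint ranges: [-2.63, 2.63], [-0.92, 2.1], [0.06, 2.66], [-1.3, 4.44], [0, 2.69], [-3.02, 3.02]. Speed limits (rad/s): [2.22, 2.22, 2.79, 3.14, 3.14, 3.14].

INTERFACE

Orientations are given as [roll, pitch, yaw] about the fixed x, y, z axes, in that order (R = Rz(yaw) Ry(pitch) Rx(roll)).
In Python, from rig import r, cams gives the robot as it stands. The module is installed in compiled form; this text tells all that it offers.
- The arm moves only by the tool send_rows, never from a script. Its argument "targets" is one flat list of numbers, 7 for each row, row after row: the shift along the tool's x, y, z in m, then the turn, a rotation vector about the tool's x, y, z in rad, then the opening, from -1 (shut) to 1 (fully open). In form: [tx, ty, tz, wx, wy, wz, fingers, tx, ty, tz, wx, wy, wz, fingers, ...]. A call has 1 to 12 rows; each row is the pose to reach, as a shift and turn from the pose commanded when the call began, along the tool's axes at that moment; what a row does not reach only later rows make up. A row lasts 1/12 s, in which the tool goes at most 41.7 mm and 7.16 degrees, less where a joint would pass 70% of its speed; a pose out of reach is approached as far as the arm can. A call with a gripper value outside its range is refused whole. The fingers move at their own pace and stop on an object; "grip_force" is the grip in N (left out, the last holds). Time passes only in rows, so rows that repeat a pose let the fingers close. It gives the time, the measured TCP pose, the force, the opening and the grip force at its end, in the units of the state.
- r.sense(): the state, without advancing time (a new reading comes with each control period).
- cams.grab_frame(name): name is "scene" or "top"; returns a dict with "color" (420x560x3 uint8, blue, green, red), "fx", "fy", "cx", "cy" (pixels), "xyz" and "attitude" of the camera in the world. Camera axes: x right, y down, z forward; pixel columns grow to the right and rows downward; lengths in mm; the calibration is good to about 2 mm. A picture is of the moment at which its call begins. There is no depth.
- r.sign_off(): hands the job in; it is judged then, once.
The state is a dict: "clock": time; "qpos": joint angles; "qvel": joint speeds; "joint_efforts": joint torques, N m; "eef_pos": TCP position; "tcp_rot": TCP orientation; "contact_force": force on the tool from outside, world axes, zero at the start; "wrist_torque": the same for the moment, N m; "opening": opening from 0.0 (shut) to 1.0 (fully open); "grasp_force": force on a finger pad.
Only numpy, scipy, OpenCV 4.12 (cv2) and the standard library are available. Lean on these libraries where they do the work, as an engineer would, in place of code of your own. Each camera call takes 0.05 s, during which the arm holds its last target. There are 200 camera calls.

TASK

Take the white sample box out of the grey kit tray, stand it on the grey pad and let go so that you can take it again by its other pair of sides, then stand it between the ribs in the front bay of the open drawer. With the box let go in there, push the drawer gently home until its catch has snapped in. Do not drop the box, slam or force the drawer, or disturb the other things.

Things in the scene. Friction and masses are not known exactly. Their poses are not given: they have to be found in the camera images.
- sample_box: The sample box: plain white plastic box, 58 mm long (its x), 36 mm wide (its y), 50 mm tall, 0.18 to 0.35 kg; origin at the centre of its underside, z up. At the start it stands in one of the two cells of the grey kit tray, its length along the tray's x.
- kit_tray: Grey kit tray fixed to the bench, 150 x 107 mm, floor 4 mm thick; origin: centre of its underside. Cells centred at y +23.5 and -23.5 mm. Walls along x (62 mm long, tops 60 mm above the bench, 42 mm apart) stand close along the box's long sides, so there it can be gripped only by its short ends. Beyond the ends: 10 mm high ribs, room for fingers, then a rim at x +-75 mm, 16 mm above the bench.
- pad: Flat light grey pad fixed on the bench, 130 x 130 x 3 mm, clear for putting things down; origin at the centre of its underside, top 3 mm higher.
- kit_chest: Low aluminium and black chest fixed to the bench, 220 mm deep (its x), 180 mm wide (y), 86 mm tall; origin at the centre of its underside. Its open face is at its x = -110 mm; the drawer comes out along its -x.
- drawer_front (a point): Centre of the outer face of the drawer's plain grey front panel (172 mm wide, 68 mm tall, 8 mm thick; this point is 43 mm above the bench and the panel spans 9 to 77 mm). Its axes are those of the chest: +x is the way in. The panel is flat, with no handle.
- drawer_bay (a point): Centre of the front bay's floor, 15 mm above the bench, axes as the chest's. Bay 67 mm long (x) between the tall front and a tall divider (top 69 mm above the bench), 108 mm across (y) between side walls 37 mm above the bench. Two floor ribs along x, 8 mm high, 44 mm apart, locate the box's foot, its length along x: there it can be gripped only by its long sides.
- kit_drawer (a joint): How far the drawer stands out, m (start 0.12 to 0.145). Drag 3 to 5 N plus 20 N per m/s. It does not seat at 0: each chest's catch is set differently, so it seats somewhere from 0.008 to 0.030, not to be seen or read beforehand. Resistance rises to 9-16 N at a hump 10 mm before the seat; past it the catch pulls the drawer in, onto a springy buffer (6 N/mm).
- catch (a joint): How far the catch's hidden sprung roller is pushed back, in m: about 0.002 as long as the drawer is out, up to 0.005 on the hump, and back to below 0.001 when it has dropped into the drawer's notch (seated).
- jar: Bystander, to be left alone: small amber glass jar, 33 mm across, 46 mm tall, standing in the other cell of the tray; origin at the centre of its underside.
- amber_bottle: Bystander, to be left alone: amber bottle, 50 mm across, 115 mm tall; origin at the centre of its underside.
- clear_bottle: Bystander, to be left alone: clear glass bottle, 40 mm across, 70 mm tall; origin at the centre of its underside.
- carton: Bystander, to be left alone: paper carton 50 x 80 x 60 mm; origin at the centre of its underside.
- tube_rack: Bystander, to be left alone: white tube rack 50 x 120 mm with four stoppered tubes, 66 mm tall; origin at the centre of its underside.
- dish: Bystander, to be left alone: steel bowl, 100 mm across, 40 mm tall; origin at the centre of its underside.
- spray_bottle: Bystander, to be left alone: white plastic bottle, 60 mm across, 140 mm tall; origin at the centre of its underside.

How it is judged:
By the outcome, as a careful person would: the job done as asked, in the order asked, and still so for the second after the job is handed in, with the robot touching nothing.
It also fails if it takes over 72 s, if anything falls off the work surface, if the arm or the gripper's body presses on something with over 40 N, if the wrist force passes 120 N, or if a joint passes its speed limit or range.

## Working session

There is one attempt and no reset: what is moved stays moved. The work goes in short steps, Python scripts to look and compute and a tool call to move; the robot and the scene stay as the last step left them, time stands still between calls to the robot, and variables do not carry over. Pictures are saved under pics/ and viewed, at most 10 in all, crops included, and the job is handed in when it is done.

Besides the shell and the picture viewer there is one more tool, called after "Call:" as name(argument=value, ...), one argument or row to a line, values as JSON. send_rows: Moves the arm, as the interface text tells. Its arguments: {"type":"object","properties":{"targets":{"type":"array"},"grip_force":{"type":"number"}},"required":["targets"]}

```bash
mkdir -p pics; python3 - <<'E'
from rig import r,cams
import cv2
for n in("scene","top"):
    f=cams.grab_frame(n); cv2.imwrite(f"pics/{n}0.png",f["color"])
    print(n,{k:f[k] for k in f if k!="color"})
print(r.sense())
E
```

```text
scene {'fx': 441.41670027786193, 'fy': 441.41670027786193, 'cx': 288.017664632214, 'cy': 208.1726472133469, 'xyz': array([1193.22131702, -452.02741635,  622.29557103]), 'attitude': array([-2.18062268,  0.00606673,  0.88948756])}
top {'fx': 467.8696558499169, 'fy': 467.8696558499169, 'cx': 279.0077776289754, 'cy': 204.61703287285965, 'xyz': array([ 308.46952014,   26.79859024, 1287.19151351]), 'attitude': array([-2.93940489e+00, -2.78836242e-03, -1.45618336e+00])}
{'clock': 0.1, 'qpos': array([-1.35138173e+00,  3.53575201e-01,  1.63405205e+00,  1.14311461e-05,
        1.15516698e+00, -2.42385092e-03]), 'qvel': array([-0.00052103, -0.00240185, -0.00142971,  0.0003514 ,  0.00228513,
        0.00085357]), 'joint_efforts': array([ 1.60922729e-03, -6.06359982e+01, -3.42819893e+01, -1.77912528e-05,
        3.92338901e-03, -1.65126323e-05]), 'eef_pos': array([ 137.4140532 , -609.28518772,  230.64234679]), 'tcp_rot': array([-3.14039111e+00, -1.33647710e-05,  2.21833816e-01]), 'contact_force': array([ 0.06951953, -0.49892271, -0.63806088]), 'wrist_torque': array([0.06637103, 0.01835702, 0.00855098]), 'grasp_force': 0.0, 'opening': 1.0008299585466167}
```

View pics/top0.png

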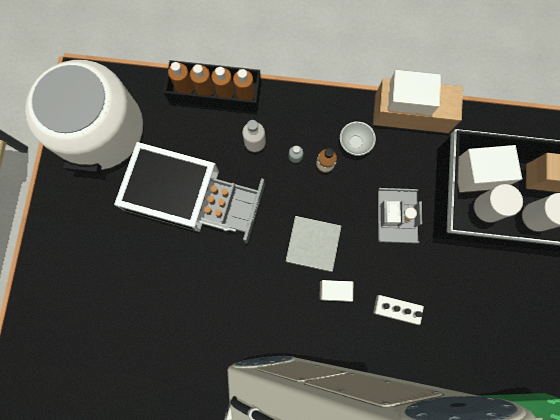

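View pics/scene0.png

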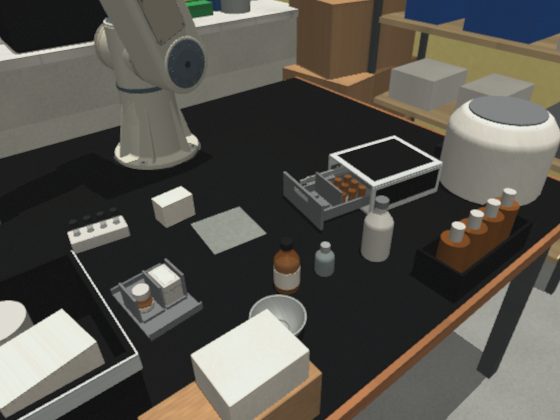

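The top view shows the box at pixel (393,212) in the tray, the jar at (410,214), the pad centred at (314,243), and the drawer front running from (262,181) to (248,240). I'll zoom in for corners.

```bash
cat > h.py <<'E'
import numpy as np, cv2
from scipy.spatial.transform import Rotation as R
from rig import r,cams
def pix(f,P):
    P=np.atleast_2d(P).astype(float); c=R.from_euler('xyz',f["attitude"]).inv().apply(P-f["xyz"])
    return np.c_[f["fx"]*c[:,0]/c[:,2]+f["cx"],f["fy"]*c[:,1]/c[:,2]+f["cy"]]
def ray(f,uv,z):
    uv=np.atleast_2d(uv); d=np.c_[(uv[:,0]-f["cx"])/f["fx"],(uv[:,1]-f["cy"])/f["fy"],np.ones(len(uv))]
    d=R.from_euler('xyz',f["attitude"]).apply(d); return f["xyz"]+d*((z-f["xyz"][2])/d[:,2])[:,None]
def crop(im,x,y,w,h,s):
    c=cv2.resize(im[y:y+h,x:x+w],None,fx=s,fy=s,interpolation=cv2.INTER_CUBIC)
    for k in range(0,w,10): cv2.putText(c,str(x+k),(k*s,8),0,.3,(0,255,255)); cv2.line(c,(k*s,10),(k*s,16),(0,255,255))
    for k in range(0,h,10): cv2.putText(c,str(y+k),(0,k*s+4),0,.3,(0,255,255)); cv2.line(c,(20,k*s),(26,k*s),(0,255,255))
    return c
E
python3 - <<'E'
from h import *
f=cams.grab_frame("top"); im=f["color"]
np.save("top.npy",f,allow_pickle=True)
cv2.imwrite("pics/a.png",np.hstack([crop(im,280,180,70,100,5),crop(im,370,180,70,100,6)[:500]]))
cv2.imwrite("pics/b.png",crop(im,110,140,160,105,5))
E
```

```text
(no output)
```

View pics/a.png

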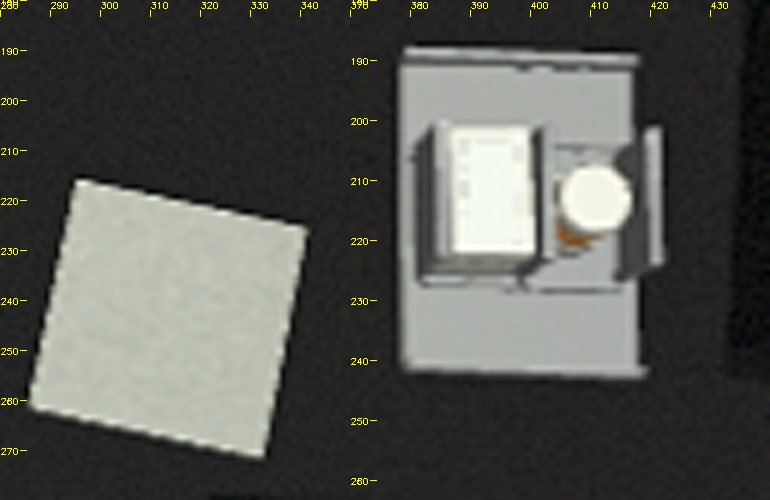

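View pics/b.png

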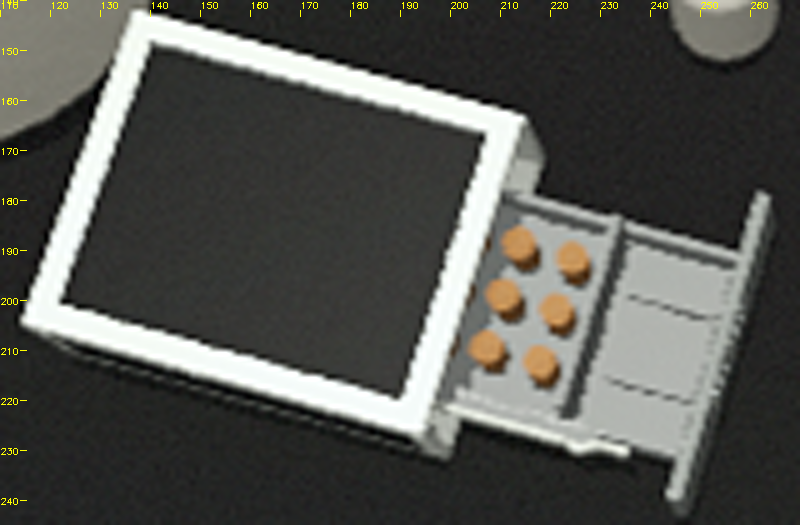

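```bash
cat >> h.py <<'E'
from scipy.optimize import least_squares
def fit(f,uv,model,x0):
    uv=np.array(uv,float); m=np.array(model,float)
    def pts(p): return np.c_[R.from_euler('z',p[2]).apply(m)[:,:2]+p[:2],m[:,2]]
    s=least_squares(lambda p:(pix(f,pts(p))-uv).ravel(),x0); return s.x,np.sqrt((s.fun**2).mean()),pts(s.x)
E
python3 - <<'E'
from h import *
f=np.load("top.npy",allow_pickle=True).item(); im=f["color"]
g=cams.grab_frame("scene")
def c5(l,x,y,s): return [((a+.5)/s-.5+x,(b+.5)/s-.5+y) for a,b in l]
out={}
print("pad",*fit(f,c5([(76,179),(307,229),(264,458),(30,409)],280,180,5),[(65,65,3),(65,-65,3),(-65,-65,3),(-65,65,3)],[250,0,-.2])[:2])
# box top blob
m=(im.min(2)>225).astype(np.uint8); n,L,st,c=cv2.connectedComponentsWithStats(m)
for i in range(1,n):
    x,y,w,h,a=st[i]
    if 380<c[i][0]<420 and 195<c[i][1]<230: print("blob",c[i],st[i],ray(f,c[i],54), cv2.minAreaRect(np.argwhere(L==i)[:,::-1].astype(np.float32)))
print("box",*fit(f,c5([(102,126),(180,126),(186,253),(102,253)],370,180,6),[(29,18,54),(29,-18,54),(-29,-18,54),(-29,18,54)],[300,-200,0])[:2])
# tray: rim tops ends z=16
print("tray",*fit(f,c5([(54,46),(289,54),(297,378),(54,371)],370,180,6),[(75,53.5,16),(75,-53.5,16),(-75,-53.5,16),(-75,53.5,16)],[300,-200,0])[:2])
pc,e,cp=fit(f,c5([(135,10),(525,117),(422,433),(22,325)],110,140,5),[(110,-90,86),(-110,-90,86),(-110,90,86),(110,90,86)][:0] or [(110,-90,86),(-110,-90,86),(-110,90,86),(110,90,86)],[400,300,2.])
print("chest0",pc,e)
print(ray(f,c5([(135,10),(525,117),(422,433),(22,325)],110,140,5),86))
print("frontedge",ray(f,c5([(770,195),(685,510)],110,140,5),77),ray(f,c5([(755,190),(668,497)],110,140,5),77))
print("ribs",ray(f,c5([(632,296),(705,317),(608,376),(690,402)],110,140,5),23))
cv2.imwrite("pics/c.png",np.hstack([crop(g["color"],105,250,100,90,4),crop(g["color"],275,130,100,90,4)]))
E
```

```text
pad [ 4.73720096e+02 -5.33325417e+01 -9.33139545e-02] 0.16097171420615153
blob [393.22772277 212.15841584] [387 202  13  20 202] [[ 574.70063171 -254.55815361   54.        ]] ((393.1107177734375, 211.49386596679688), (19.63638687133789, 11.260414123535156), 86.8201675415039)
blob [410.44303797 212.51898734] [406 208  10  10  79] [[ 579.02798609 -300.54501987   54.        ]] ((410.5, 212.5), (9.0, 9.0), 90.0)
box [ 5.77573784e+02 -2.54648127e+02  9.57615777e-02] 0.19077245988390346
tray [ 5.77549463e+02 -2.78147205e+02  7.80184261e-02] 0.47146913159855386
chest0 [575.79911306 358.19073104   1.41366301] 0.2856845663451848
[[681.478779   452.37290479  86.        ]
 [646.33134563 235.32027375  86.        ]
 [471.32208626 264.21690287  86.        ]
 [503.86222065 480.7902746   86.        ]]
frontedge [[621.03545176 100.80336588  77.        ]
 [448.20022811 124.23223237  77.        ]] [[622.85157581 109.09816162  77.        ]
 [453.92301253 133.88502988  77.        ]]
ribs [[568.96166931 172.91967895  23.        ]
 [561.83366478 131.33166381  23.        ]
 [522.88689927 180.04104719  23.        ]
 [513.69914756 133.47736542  23.        ]]
```

View pics/c.png

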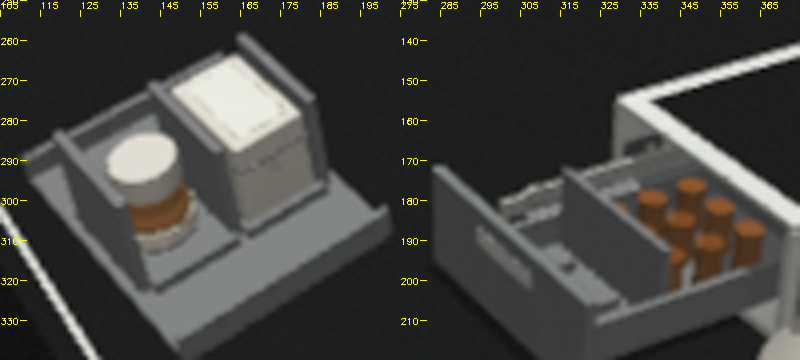

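The scene crop shows the box top centred near (164,275) and the front panel's top edge from (283,171) to (322,206). I'll use these for a cross-check.

```bash
cat >> h.py <<'E'
def go(x,y,z,yaw):
    s=r.sense(); T=R.from_euler('xyz',s["tcp_rot"]); d=T.inv().apply(np.array([x,y,z])-s["eef_pos"])
    w=(T.inv()*R.from_euler('xyz',[np.pi,0,yaw])).as_rotvec()
    print("t",np.round(s["clock"],2),"pos",s["eef_pos"].round(1),"yaw",s["tcp_rot"].round(3),"F",s["contact_force"].round(1),"grip",round(s["grasp_force"],1),"op",round(s["opening"],3))
    print("MOVE m",(d/1000).round(4),"w",w.round(3))
E
python3 - <<'E'
from h import *
g=cams.grab_frame("scene")
cv=lambda l,ox:[((a-ox+.5)/4-.5+(105 if ox==0 else 275),(b+.5)/4-.5+(250 if ox==0 else 130)) for a,b in l]
B=ray(g,cv([(173,90),(238,55),(300,110),(237,150)],0),54);print(B,B.mean(0))
P=ray(g,cv([(433,165),(590,303)],400),77);print("panel",P,P.mean(0))
D=ray(g,cv([(565,170),(667,245)],400),69);print("div",D,D.mean(0))
go(576,-255,180,1.656)
E
```

```text
[[ 554.60229695 -275.52129165   54.        ]
 [ 551.58142436 -241.09718109   54.        ]
 [ 604.36199833 -235.92709509   54.        ]
 [ 609.55195783 -269.94180268   54.        ]] [ 580.02441937 -255.62184263   54.        ]
panel [[452.71258563 127.89088401  77.        ]
 [623.85265147 100.87722669  77.        ]] [538.28261855 114.38405535  77.        ]
div [[498.80356501 195.52068834  69.        ]
 [600.28552704 183.48401082  69.        ]] [549.54454602 189.50234958  69.        ]
t 0.25 pos [ 137.4 -609.5  230.9] yaw [-3.141 -0.     0.222] F [ 0.8  0.2 -0.2] grip 0.0 op 1.004
MOVE m [ 0.5058 -0.2493  0.0511] w [-1.000e-03 -0.000e+00 -1.434e+00]
```

Call:
send_rows(
  targets=[0.1, -0.05, 0.01, 0, 0, -0.3, 1, 0.2, -0.1, 0.02, 0, 0, -0.6, 1, 0.3, -0.15, 0.03, 0, 0, -0.9, 1, 0.4, -0.2, 0.04, 0, 0, -1.2, 1, 0.507, -0.249, 0.051, 0, 0, -1.434, 1, 0.507, -0.249, 0.051, 0, 0, -1.434, 1, 0.507, -0.249, 0.051, 0, 0, -1.434, 1, 0.507, -0.249, 0.051, 0, 0, -1.434, 1, 0.507, -0.249, 0.051, 0, 0, -1.434, 1, 0.507, -0.249, 0.051, 0, 0, -1.434, 1, 0.507, -0.249, 0.051, 0, 0, -1.434, 1, 0.507, -0.249, 0.051, 0, 0, -1.434, 1],
)

```text
clock: 1.25
eef_pos: [526.5, -295.5, 186.2]
tcp_rot: [3.141, 0.0, 1.663]
contact_force: [0.0, -1.0, -0.9]
opening: 1.001
grasp_force: 0.0
```

```bash
python3 -c "
from h import *
go(578,-255,180,1.656)"
```

```text
t 1.25 pos [ 526.5 -295.5  186.2] yaw [3.141 0.    1.663] F [ 0.  -1.  -0.9] grip 0.0 op 1.001
MOVE m [0.0355 0.055  0.0062] w [0.    0.    0.007]
```

Call:
send_rows(
  targets=[0.018, 0.027, 0.003, 0, 0, 0, 1, 0.035, 0.055, 0.006, 0, 0, 0, 1, 0.035, 0.055, 0.006, 0, 0, 0, 1, 0.035, 0.055, 0.006, 0, 0, 0, 1, 0.035, 0.055, 0.006, 0, 0, 0, 1],
)

```text
clock: 1.67
eef_pos: [576.5, -257.5, 180.1]
tcp_rot: [-3.141, -0.0, 1.656]
contact_force: [-0.6, 0.4, -0.5]
opening: 0.998
grasp_force: 0.0
```

```bash
python3 -c "
from h import *
go(578,-255,70,1.656)"
```

```text
t 1.67 pos [ 576.5 -257.5  180.1] yaw [-3.141 -0.     1.656] F [-0.6  0.4 -0.5] grip 0.0 op 0.998
MOVE m [0.0023 0.0019 0.1101] w [-0.001 -0.     0.   ]
```

Call:
send_rows(
  targets=[0.002, 0.002, 0.02, 0, 0, 0, 1, 0.002, 0.002, 0.045, 0, 0, 0, 1, 0.002, 0.002, 0.07, 0, 0, 0, 1, 0.002, 0.002, 0.09, 0, 0, 0, 1, 0.002, 0.002, 0.11, 0, 0, 0, 1, 0.002, 0.002, 0.125, 0, 0, 0, 1, 0.002, 0.002, 0.14, 0, 0, 0, 1, 0.002, 0.002, 0.15, 0, 0, 0, 1, 0.002, 0.002, 0.16, 0, 0, 0, 1, 0.002, 0.002, 0.166, 0, 0, 0, 1, 0.002, 0.002, 0.168, 0, 0, 0, 1, 0.002, 0.002, 0.168, 0, 0, 0, 1],
)

```text
clock: 2.67
eef_pos: [578.5, -255.5, 12.2]
tcp_rot: [-3.141, -0.0, 1.656]
contact_force: [-0.4, -0.7, -0.3]
opening: 1.004
grasp_force: 0.0
```

Call:
send_rows(
  grip_force=30,
  targets=[0, 0, 0, 0, 0, 0, 0.5, 0, 0, 0, 0, 0, 0, 0.3, 0, 0, 0, 0, 0, 0, 0.2, 0, 0, 0, 0, 0, 0, 0.1, 0, 0, 0, 0, 0, 0, 0.0, 0, 0, 0, 0, 0, 0, -0.2, 0, 0, 0, 0, 0, 0, -0.5, 0, 0, 0, 0, 0, 0, -1, 0, 0, 0, 0, 0, 0, -1],
)

```text
clock: 3.42
eef_pos: [579.3, -255.6, 13.2]
tcp_rot: [3.14, 0.001, 1.656]
contact_force: [-0.7, 0.5, 5.2]
opening: 0.68
grasp_force: 33.4
```

```bash
python3 -c "
from h import *
go(578,-255,150,1.656)
f=cams.grab_frame('top');g=cams.grab_frame('scene')
cv2.imwrite('pics/d.png',np.hstack([crop(g['color'],105,210,100,120,4),crop(f['color'],370,170,80,96,5)]))"
```

```text
t 3.42 pos [ 579.3 -255.6   13.2] yaw [3.140e+00 1.000e-03 1.656e+00] F [-0.7  0.5  5.2] grip 33.4 op 0.68
MOVE m [ 0.0006 -0.0011 -0.1368] w [ 0.001  0.001 -0.   ]
```

View pics/d.png

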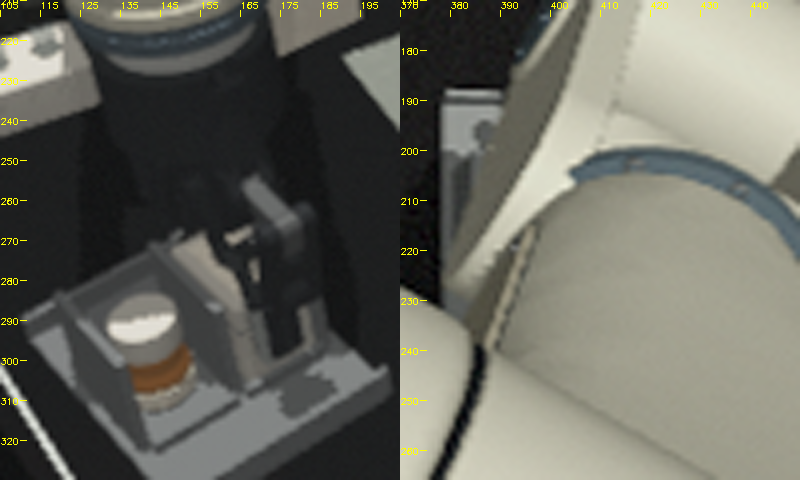

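Call:
send_rows(
  grip_force=50,
  targets=[0, 0, 0, 0, 0, 0, -1, 0, 0, 0, 0, 0, 0, -1, 0, 0, -0.005, 0, 0, 0, -1, 0, 0, -0.015, 0, 0, 0, -1, 0, 0, -0.03, 0, 0, 0, -1, 0, 0, -0.045, 0, 0, 0, -1, 0, 0, -0.06, 0, 0, 0, -1, 0, 0, -0.08, 0, 0, 0, -1, 0, 0, -0.1, 0, 0, 0, -1, 0, 0, -0.12, 0, 0, 0, -1, 0, 0, -0.13, 0, 0, 0, -1, 0, 0, -0.13, 0, 0, 0, -1],
)

```text
clock: 4.52
eef_pos: [580.1, -255.9, 145.2]
tcp_rot: [3.138, 0.002, 1.656]
contact_force: [0.9, -0.4, -3.0]
opening: 0.67
grasp_force: 54.2
```

```bash
python3 -c "
from h import *
go(474,-53,100,2.36)"
```

```text
t 4.52 pos [ 580.1 -255.9  145.2] yaw [3.138e+00 2.000e-03 1.656e+00] F [ 0.9 -0.4 -3. ] grip 54.2 op 0.67
MOVE m [ 0.2113 -0.0887  0.0444] w [ 0.003  0.003 -0.704]
```

Call:
send_rows(
  targets=[0.01, -0.004, 0.002, 0, 0, -0.03, -1, 0.03, -0.013, 0.005, 0, 0, -0.1, -1, 0.055, -0.023, 0.01, 0, 0, -0.18, -1, 0.08, -0.033, 0.015, 0, 0, -0.27, -1, 0.105, -0.043, 0.02, 0, 0, -0.36, -1, 0.13, -0.053, 0.025, 0, 0, -0.45, -1, 0.155, -0.063, 0.03, 0, 0, -0.54, -1, 0.18, -0.073, 0.037, 0, 0, -0.62, -1, 0.2, -0.083, 0.042, 0, 0, -0.68, -1, 0.211, -0.089, 0.044, 0, 0, -0.704, -1, 0.211, -0.089, 0.044, 0, 0, -0.704, -1, 0.211, -0.089, 0.044, 0, 0, -0.704, -1],
)

```text
clock: 5.52
eef_pos: [471.6, -52.3, 97.8]
tcp_rot: [-3.141, -0.001, 2.36]
contact_force: [-0.0, -0.8, -2.2]
opening: 0.677
grasp_force: 54.0
```

```bash
python3 -c "
from h import *
go(475,-53,11,2.36)"
```

```text
t 5.52 pos [471.6 -52.3  97.8] yaw [-3.141e+00 -1.000e-03  2.360e+00] F [-0.  -0.8 -2.2] grip 54.0 op 0.677
MOVE m [-0.003   0.002   0.0868] w [-0.001 -0.001  0.   ]
```

Call:
send_rows(
  targets=[0, 0, 0.008, 0, 0, 0, -1, 0, 0, 0.02, 0, 0, 0, -1, 0, 0, 0.033, 0, 0, 0, -1, 0, 0, 0.046, 0, 0, 0, -1, 0, 0, 0.057, 0, 0, 0, -1, 0, 0, 0.067, 0, 0, 0, -1, 0, 0, 0.074, 0, 0, 0, -1, 0, 0, 0.079, 0, 0, 0, -1, 0, 0, 0.082, 0, 0, 0, -1, 0, 0, 0.082, 0, 0, 0, -1, 0, 0, 0.082, 0, 0, 0, -1],
)

```text
clock: 6.43
eef_pos: [472.4, -52.8, 16.5]
tcp_rot: [3.141, 0.0, 2.36]
contact_force: [-0.7, -0.2, -3.7]
opening: 0.668
grasp_force: 54.2
```

Call:
send_rows(
  targets=[0, 0, 0.001, 0, 0, 0, -1, 0, 0, 0.002, 0, 0, 0, -1, 0, 0, 0.002, 0, 0, 0, -1],
)

```text
clock: 6.68
eef_pos: [472.4, -52.7, 14.6]
tcp_rot: [3.141, 0.0, 2.36]
contact_force: [0.1, 0.2, -2.8]
opening: 0.676
grasp_force: 54.2
```

Call:
send_rows(
  targets=[0, 0, 0.0005, 0, 0, 0, -1, 0, 0, 0.001, 0, 0, 0, -1, 0, 0, 0.0015, 0, 0, 0, -1, 0, 0, 0.0015, 0, 0, 0, -1],
)

```text
clock: 7.02
eef_pos: [472.1, -52.7, 12.8]
tcp_rot: [-3.142, -0.0, 2.36]
contact_force: [0.1, -0.7, -1.8]
opening: 0.676
grasp_force: 54.2
```

Call:
send_rows(
  targets=[0, 0, 0.0005, 0, 0, 0, -1, 0, 0, 0.001, 0, 0, 0, -1, 0, 0, 0.001, 0, 0, 0, -1],
)

```text
clock: 7.27
eef_pos: [472.2, -52.7, 12.3]
tcp_rot: [3.141, 0.0, 2.36]
contact_force: [-1.8, -0.2, 6.3]
opening: 0.669
grasp_force: 55.2
```

Call:
send_rows(
  targets=[0, 0, 0, 0, 0, 0, 0.4, 0, 0, 0, 0, 0, 0, 0.5, 0, 0, 0, 0, 0, 0, 0.7, 0, 0, 0, 0, 0, 0, 1, 0, 0, 0, 0, 0, 0, 1, 0, 0, 0, 0, 0, 0, 1, 0, 0, 0, 0, 0, 0, 1],
)

```text
clock: 7.85
eef_pos: [472.2, -52.7, 11.8]
tcp_rot: [-3.142, -0.0, 2.36]
contact_force: [1.0, -0.5, -0.1]
opening: 1.001
grasp_force: 0.0
```

Call:
send_rows(
  targets=[0, 0, -0.005, 0, 0, 0, 1, 0, 0, -0.02, 0, 0, 0, 1, 0, 0, -0.04, 0, 0, 0, 1, 0, 0, -0.06, 0, 0, 0, 1, 0, 0, -0.08, 0, 0, 0, 1, 0, 0, -0.1, 0, 0, 0, 1, 0, 0, -0.1, 0, 0, 0, 1, 0, 0, -0.1, 0, 0, 0, 1],
)

```text
clock: 8.52
eef_pos: [473.0, -52.8, 113.0]
tcp_rot: [3.14, 0.002, 2.36]
contact_force: [0.4, -0.5, -1.0]
opening: 0.997
grasp_force: 0.0
```

```bash
python3 -c "
from h import *
go(472.2,-52.7,112,0.789)"
```

```text
t 8.52 pos [473.  -52.8 113. ] yaw [3.14e+00 2.00e-03 2.36e+00] F [ 0.4 -0.5 -1. ] grip 0.0 op 0.997
MOVE m [ 0.0006 -0.0005  0.001 ] w [0.003 0.    1.571]
```

Call:
send_rows(
  targets=[0, 0, 0, 0, 0, 0.1, 1, 0, 0, 0, 0, 0, 0.22, 1, 0, 0, 0, 0, 0, 0.34, 1, 0, 0, 0, 0, 0, 0.46, 1, 0, 0, 0, 0, 0, 0.58, 1, 0, 0, 0, 0, 0, 0.7, 1, 0, 0, 0, 0, 0, 0.82, 1, 0, 0, 0, 0, 0, 0.94, 1, 0, 0, 0, 0, 0, 1.06, 1, 0, 0, 0, 0, 0, 1.18, 1, 0, 0, 0, 0, 0, 1.3, 1, 0, 0, 0, 0, 0, 1.3, 1],
)

```text
clock: 9.52
eef_pos: [471.4, -52.6, 110.8]
tcp_rot: [-3.14, 0.001, 1.054]
contact_force: [-0.4, -0.2, 0.1]
opening: 0.998
grasp_force: 0.0
```

Call:
send_rows(
  targets=[0, 0, 0, 0, 0, 0.1, 1, 0, 0, 0, 0, 0, 0.2, 1, 0, 0, 0, 0, 0, 0.271, 1, 0, 0, 0, 0, 0, 0.271, 1, 0, 0, 0, 0, 0, 0.271, 1],
)

```text
clock: 9.93
eef_pos: [471.7, -52.6, 111.3]
tcp_rot: [-3.141, 0.001, 0.794]
contact_force: [0.2, -0.0, 1.3]
opening: 1.003
grasp_force: 0.0
```

```bash
python3 -c "
from h import *
go(472.2,-52.7,17,0.789)"
```

```text
t 9.93 pos [471.7 -52.6 111.3] yaw [-3.141e+00  1.000e-03  7.940e-01] F [ 0.2 -0.   1.3] grip 0.0 op 1.003
MOVE m [0.0004 0.0005 0.0943] w [-0.001  0.001  0.005]
```

Call:
send_rows(
  targets=[0, 0, 0.01, 0, 0, 0.004, 1, 0, 0, 0.025, 0, 0, 0.004, 1, 0, 0, 0.04, 0, 0, 0.004, 1, 0, 0, 0.055, 0, 0, 0.004, 1, 0, 0, 0.068, 0, 0, 0.004, 1, 0, 0, 0.08, 0, 0, 0.004, 1, 0, 0, 0.089, 0, 0, 0.004, 1, 0, 0, 0.094, 0, 0, 0.004, 1, 0, 0, 0.094, 0, 0, 0.004, 1, 0, 0, 0.094, 0, 0, 0.004, 1],
)

```text
clock: 10.77
eef_pos: [472.1, -52.7, 17.7]
tcp_rot: [-3.141, 0.0, 0.786]
contact_force: [-0.6, 0.6, 0.0]
opening: 0.998
grasp_force: 0.0
```

Call:
send_rows(
  grip_force=30,
  targets=[0, 0, 0, 0, 0, 0, 0.5, 0, 0, 0, 0, 0, 0, 0.2, 0, 0, 0, 0, 0, 0, 0.05, 0, 0, 0, 0, 0, 0, -0.05, 0, 0, 0, 0, 0, 0, -0.15, 0, 0, 0, 0, 0, 0, -0.25, 0, 0, 0, 0, 0, 0, -0.4, 0, 0, 0, 0, 0, 0, -0.7, 0, 0, 0, 0, 0, 0, -1, 0, 0, 0, 0, 0, 0, -1, 0, 0, 0, 0, 0, 0, -1],
)

```text
clock: 11.68
eef_pos: [472.1, -52.6, 18.2]
tcp_rot: [-3.141, -0.0, 0.785]
contact_force: [-1.6, 1.2, 6.1]
opening: 0.419
grasp_force: 30.3
```

Call:
send_rows(
  grip_force=50,
  targets=[0, 0, 0, 0, 0, 0, -1, 0, 0, 0, 0, 0, 0, -1, 0, 0, -0.005, 0, 0, 0, -1, 0, 0, -0.015, 0, 0, 0, -1, 0, 0, -0.03, 0, 0, 0, -1, 0, 0, -0.045, 0, 0, 0, -1, 0, 0, -0.06, 0, 0, 0, -1, 0, 0, -0.08, 0, 0, 0, -1, 0, 0, -0.1, 0, 0, 0, -1, 0, 0, -0.12, 0, 0, 0, -1, 0, 0, -0.13, 0, 0, 0, -1, 0, 0, -0.13, 0, 0, 0, -1],
)

```text
clock: 12.68
eef_pos: [473.6, -52.9, 150.3]
tcp_rot: [3.138, -0.003, 0.785]
contact_force: [0.5, 0.2, -2.8]
opening: 0.412
grasp_force: 50.5
```

```bash
python3 -c "
from h import *
go(544,155,150,1.415)"
```

```text
t 12.68 pos [473.6 -52.9 150.3] yaw [ 3.138e+00 -3.000e-03  7.850e-01] F [ 0.5  0.2 -2.8] grip 50.5 op 0.412
MOVE m [ 0.1967 -0.0974  0.0005] w [ 0.004 -0.002 -0.63 ]
```

Call:
send_rows(
  targets=[0.01, -0.005, 0, 0, 0, -0.03, -1, 0.03, -0.015, 0, 0, 0, -0.1, -1, 0.052, -0.026, 0, 0, 0, -0.17, -1, 0.075, -0.037, 0, 0, 0, -0.24, -1, 0.1, -0.049, 0, 0, 0, -0.32, -1, 0.123, -0.061, 0, 0, 0, -0.4, -1, 0.146, -0.073, 0, 0, 0, -0.48, -1, 0.168, -0.084, 0, 0, 0, -0.55, -1, 0.185, -0.092, 0, 0, 0, -0.6, -1, 0.197, -0.097, 0, 0, 0, -0.63, -1, 0.197, -0.097, 0, 0, 0, -0.63, -1, 0.197, -0.097, 0, 0, 0, -0.63, -1],
)

```text
clock: 13.68
eef_pos: [542.3, 155.5, 146.7]
tcp_rot: [-3.14, 0.001, 1.416]
contact_force: [0.1, -0.8, -2.6]
opening: 0.414
grasp_force: 50.4
```

```bash
python3 -c "
from h import *
go(544,155,100,1.415)"
```

```text
t 13.68 pos [542.3 155.5 146.7] yaw [-3.140e+00  1.000e-03  1.416e+00] F [ 0.1 -0.8 -2.6] grip 50.4 op 0.414
MOVE m [-0.0001  0.0019  0.0467] w [-0.002  0.001  0.001]
```

Call:
send_rows(
  targets=[0, 0.001, 0.008, 0, 0, 0, -1, 0, 0.002, 0.02, 0, 0, 0, -1, 0, 0.002, 0.033, 0, 0, 0, -1, 0, 0.002, 0.042, 0, 0, 0, -1, 0, 0.002, 0.046, 0, 0, 0, -1, 0, 0.002, 0.046, 0, 0, 0, -1, 0, 0.002, 0.046, 0, 0, 0, -1, 0, 0.002, 0.046, 0, 0, 0, -1],
)

```text
clock: 14.35
eef_pos: [545.4, 154.8, 102.3]
tcp_rot: [3.141, -0.0, 1.415]
contact_force: [-0.5, -0.5, -3.3]
opening: 0.413
grasp_force: 50.5
```

```bash
python3 -c "
from h import *
go(544,155,34,1.415)
f=cams.grab_frame('top');g=cams.grab_frame('scene')
np.save('s1.npy',g,allow_pickle=True)
cv2.imwrite('pics/e.png',np.hstack([crop(g['color'],270,120,100,110,5),crop(f['color'],190,160,80,110,3)[:550] if 0 else cv2.copyMakeBorder(crop(f['color'],180,160,95,110,3),0,220,0,0,0)]))"
```

```text
t 14.35 pos [545.4 154.8 102.3] yaw [ 3.141 -0.     1.415] F [-0.5 -0.5 -3.3] grip 50.5 op 0.413
MOVE m [-0.     -0.0014  0.0683] w [ 0.001 -0.    -0.   ]
```

View pics/e.png

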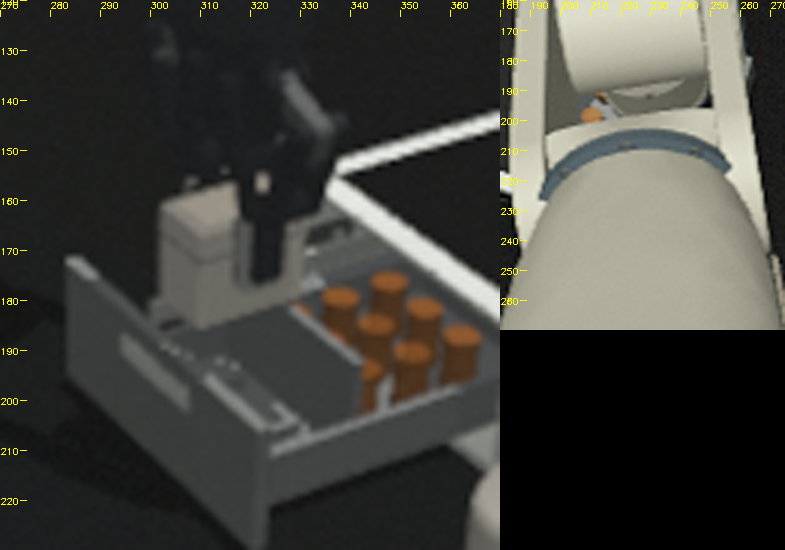

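The scene crop shows the box over the bay. Its bottom corners are at crop (160,318), (205,328) and (300,290), the panel's top outer edge runs from (66,260) to (247,430), and the divider's top runs from (288,308) to (360,362).

```bash
python3 -c "
from h import *
g=np.load('s1.npy',allow_pickle=True).item()
c=lambda l:[((a+.5)/5-.5+270,(b+.5)/5-.5+120) for a,b in l]
u=np.array([np.cos(1.415),np.sin(1.415)]);v=np.array([-u[1],u[0]])
o=np.array([545.4,154.8])
def rel(n,l,z):
    P=ray(g,c(l),z)[:,:2]-o; print(n,np.c_[P@u,P@v].round(1))
rel('box bottom exp(-29,18),(-29,-18),(29,-18)',[(160,318),(205,328),(300,290)],87.1)
rel('box top',[(160,207),(205,228)],137.1)
rel('panel top outer',[(66,260),(247,430),(268,429)],77)
rel('divider top',[(288,308),(360,362)],69)
rel('sidewall top near',[(270,452),(375,417)],37)
"
```

```text
box bottom exp(-29,18),(-29,-18),(29,-18) [[-40.2   1.1]
 [-27.  -16.8]
 [ 29.4 -11.1]]
box top [[-33.   13.8]
 [-25.9 -12.9]]
panel top outer [[-42.9  84.4]
 [-47.4 -83.1]
 [-39.1 -87.1]]
divider top [[ 32.8   2.5]
 [ 34.5 -53.9]]
sidewall top near [[-15.  -55.6]
 [ 43.4 -57. ]]
```

```bash
cat > reg.py <<'E'
from h import *
from scipy.ndimage import map_coordinates
def reg(f,segs,o,yaw,name,rng=9):
    im=cv2.GaussianBlur(cv2.cvtColor(f["color"],cv2.COLOR_BGR2GRAY).astype(np.float32),(0,0),.7)
    gx=cv2.Sobel(im,cv2.CV_32F,1,0)/8;gy=cv2.Sobel(im,cv2.CV_32F,0,1)/8
    S=[np.linspace(a,b,40) for a,b in segs]; rot=R.from_euler('z',yaw)
    best=[]
    for dy in np.arange(-.03,.031,.01):
     rr=R.from_euler('z',yaw+dy)
     for du in np.arange(-rng,rng+.1,.5):
      for dv in np.arange(-rng,rng+.1,.5):
        sh=rot.apply([du,dv,0])+[o[0],o[1],0]; t=0
        for s in S:
            p=pix(f,rr.apply(s)+sh); d=p[-1]-p[0]; n=np.array([-d[1],d[0]])/np.hypot(*d)
            G=[map_coordinates(q,[p[:,1],p[:,0]],order=1) for q in(gx,gy)]
            t+=np.minimum(np.abs(G[0]*n[0]+G[1]*n[1]),12).mean()
        best.append((t/len(S),du,dv,dy))
    best.sort(reverse=True); b=np.array(best[:8]); print(name,b[0].round(2),"top8 mean",b.mean(0).round(2),"sd",b.std(0).round(2))
E
python3 - <<'E'
from reg import *
top=np.load("top.npy",allow_pickle=True).item(); sc=np.load("s1.npy",allow_pickle=True).item()
# origin bay centre, frame chest
P=lambda x,z:((x,-86,z),(x,86,z))
drawer_s=[P(-41.5,77),P(-33.5,77),P(-41.5,9),((-41.5,-86,9),(-41.5,-86,77)),((-41.5,86,9),(-41.5,86,77)),((33.5,-54,69),(33.5,0,69))]
drawer_t=[P(-41.5,77),P(-33.5,77),((-41.5,86,77),(-33.5,86,77)),((-41.5,-86,77),(-33.5,-86,77)),((-33.5,-22,23),(-5,-22,23)) if 0 else ((33.5,-54,69),(33.5,54,69))]
reg(sc,drawer_s,(545.4,154.8),1.415,"drawer scene")
reg(top,drawer_t,(545.4,154.8),1.415,"drawer top")
zb,zt=87.1,137.1
reg(sc,[((-29,-18,zb),(-29,18,zb)),((-29,-18,zb),(29,-18,zb)),((-29,-18,zb),(-29,-18,zt)),((-29,18,zb),(-29,18,zt)),((-29,18,zt),(-29,-18,zt))],(545.4,154.8),1.415,"box scene")
# pick box at tray, top: true grip centre 579.3,-255.6
reg(top,[((-29,-18,54),(-29,18,54)),((29,-18,54),(29,18,54)),((-29,-18,54),(29,-18,54)),((-29,18,54),(29,18,54))],(579.3,-255.6),.085,"box top cam")
E
```

```text
drawer scene [ 9.65 -2.   -5.    0.02] top8 mean [ 9.6  -2.19 -5.19  0.02] sd [0.03 0.24 0.66 0.  ]
drawer top [ 1.101e+01  1.500e+00  1.000e+00 -1.000e-02] top8 mean [11.    1.25  1.38 -0.  ] sd [0.   0.25 0.33 0.01]
box scene [ 8.91 -3.    2.    0.03] top8 mean [ 8.9  -3.12  1.62  0.03] sd [0.01 0.22 0.48 0.  ]
box top cam [11.91 -2.5   2.5   0.03] top8 mean [11.9  -2.44  2.81  0.02] sd [0.   0.3  0.35 0.01]
```

```bash
python3 -c "
from h import *
go(546.3,155.5,42,1.415)"
```

```text
t 14.45 pos [545.4 154.9 102.5] yaw [ 3.141 -0.     1.415] F [-0.2  0.2 -2.6] grip 50.5 op 0.413
MOVE m [0.0007 0.0007 0.0605] w [ 0.001 -0.    -0.   ]
```

Call:
send_rows(
  targets=[0.0007, 0.0007, 0.005, 0, 0, 0, -1, 0.0007, 0.0007, 0.012, 0, 0, 0, -1, 0.0007, 0.0007, 0.02, 0, 0, 0, -1, 0.0007, 0.0007, 0.028, 0, 0, 0, -1, 0.0007, 0.0007, 0.036, 0, 0, 0, -1, 0.0007, 0.0007, 0.044, 0, 0, 0, -1, 0.0007, 0.0007, 0.05, 0, 0, 0, -1, 0.0007, 0.0007, 0.056, 0, 0, 0, -1, 0.0007, 0.0007, 0.059, 0, 0, 0, -1, 0.0007, 0.0007, 0.06, 0, 0, 0, -1, 0.0007, 0.0007, 0.06, 0, 0, 0, -1],
)

```text
clock: 15.37
eef_pos: [545.7, 155.4, 41.6]
tcp_rot: [-3.141, 0.0, 1.415]
contact_force: [-0.4, -0.2, -2.8]
opening: 0.416
grasp_force: 50.5
```

```bash
python3 -c "
from h import *
go(546.3,155.5,34,1.415)
g=cams.grab_frame('scene')
np.save('s2.npy',g,allow_pickle=True)
cv2.imwrite('pics/f.png',crop(g['color'],275,135,80,85,7))"
```

```text
t 15.37 pos [545.7 155.4  41.6] yaw [-3.141  0.     1.415] F [-0.4 -0.2 -2.8] grip 50.5 op 0.416
MOVE m [0.0002 0.0006 0.0076] w [-0.  0. -0.]
```

View pics/f.png

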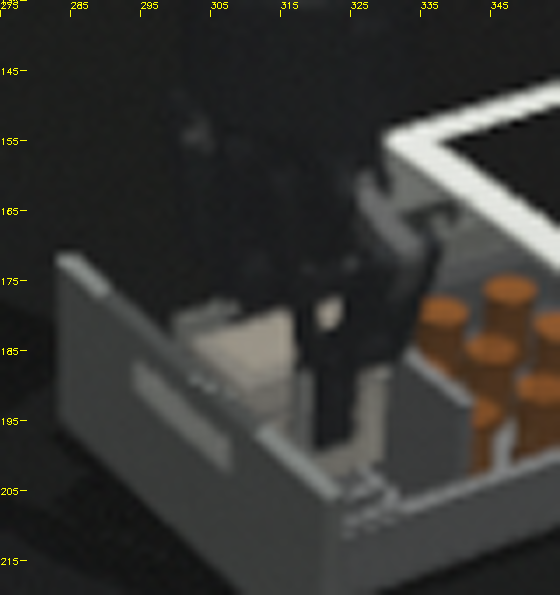

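The box is inside the bay, between the front panel and the divider at (470,400) in the crop, with no contact force. I'll lower it slowly.

Call:
send_rows(
  targets=[0, 0.0005, 0.002, 0, 0, 0, -1, 0, 0.0005, 0.004, 0, 0, 0, -1, 0, 0.0005, 0.006, 0, 0, 0, -1, 0, 0.0005, 0.007, 0, 0, 0, -1, 0, 0.0005, 0.007, 0, 0, 0, -1],
)

```text
clock: 15.83
eef_pos: [546.1, 155.3, 34.6]
tcp_rot: [-3.141, 0.0, 1.415]
contact_force: [0.2, -0.2, -2.3]
opening: 0.417
grasp_force: 50.5
```

Call:
send_rows(
  targets=[0, 0, 0.0007, 0, 0, 0, -1, 0, 0, 0.0015, 0, 0, 0, -1, 0, 0, 0.002, 0, 0, 0, -1, 0, 0, 0.002, 0, 0, 0, -1],
)

```text
clock: 16.17
eef_pos: [546.2, 155.3, 32.8]
tcp_rot: [-3.141, 0.0, 1.415]
contact_force: [-0.6, -0.2, -2.6]
opening: 0.41
grasp_force: 50.5
```

Call:
send_rows(
  targets=[0, 0, 0.0005, 0, 0, 0, -1, 0, 0, 0.001, 0, 0, 0, -1, 0, 0, 0.001, 0, 0, 0, -1],
)

```text
clock: 16.42
eef_pos: [546.3, 155.4, 31.8]
tcp_rot: [-3.142, 0.0, 1.415]
contact_force: [0.0, 0.4, -2.6]
opening: 0.41
grasp_force: 50.5
```

Call:
send_rows(
  targets=[0, 0, 0.0005, 0, 0, 0, -1, 0, 0, 0.001, 0, 0, 0, -1, 0, 0, 0.001, 0, 0, 0, -1],
)

```text
clock: 16.67
eef_pos: [546.2, 155.3, 30.8]
tcp_rot: [-3.141, 0.0, 1.415]
contact_force: [-0.3, -0.0, -3.2]
opening: 0.416
grasp_force: 50.5
```

Call:
send_rows(
  targets=[0, 0, 0.0005, 0, 0, 0, -1, 0, 0, 0.001, 0, 0, 0, -1, 0, 0, 0.001, 0, 0, 0, -1],
)

```text
clock: 16.92
eef_pos: [546.3, 155.4, 30.3]
tcp_rot: [3.142, -0.0, 1.415]
contact_force: [-2.1, -0.0, 5.0]
opening: 0.414
grasp_force: 51.3
```

Call:
send_rows(
  targets=[0, 0, 0, 0, 0, 0, -0.1, 0, 0, 0, 0, 0, 0, 0.0, 0, 0, 0, 0, 0, 0, 0.1, 0, 0, 0, 0, 0, 0, 0.2, 0, 0, 0, 0, 0, 0, 0.2, 0, 0, 0, 0, 0, 0, 0.2],
)

```text
clock: 17.42
eef_pos: [546.3, 155.4, 29.8]
tcp_rot: [-3.142, -0.0, 1.415]
contact_force: [0.5, 0.2, 0.9]
opening: 0.596
grasp_force: 0.0
```

Call:
send_rows(
  targets=[0, 0, -0.003, 0, 0, 0, 0.2, 0, 0, -0.01, 0, 0, 0, 0.2, 0, 0, -0.02, 0, 0, 0, 0.2, 0, 0, -0.035, 0, 0, 0, 0.2, 0, 0, -0.05, 0, 0, 0, 0.2, 0, 0, -0.07, 0, 0, 0, 0.2, 0, 0, -0.09, 0, 0, 0, 0.2, 0, 0, -0.11, 0, 0, 0, 0.2, 0, 0, -0.125, 0, 0, 0, 0.2, 0, 0, -0.13, 0, 0, 0, 0.2, 0, 0, -0.13, 0, 0, 0, 0.2],
)

```text
clock: 18.33
eef_pos: [547.3, 155.6, 162.0]
tcp_rot: [3.138, -0.001, 1.415]
contact_force: [-0.6, 0.0, -0.6]
opening: 0.598
grasp_force: 0.0
```

```bash
python3 -c "
from h import *
u=np.array([np.cos(1.415),np.sin(1.415)]); p=np.array([538,113.7])-80*u; print(p)
go(*p,160,1.415)
g=cams.grab_frame('scene')
np.save('s3.npy',g,allow_pickle=True)
cv2.imwrite('pics/g.png',crop(g['color'],275,135,80,85,7))"
```

```text
[525.58665357  34.66893756]
t 18.33 pos [547.3 155.6 162. ] yaw [ 3.138e+00 -1.000e-03  1.415e+00] F [-0.6  0.  -0.6] grip 0.0 op 0.598
MOVE m [-0.1229 -0.0026  0.0018] w [ 0.003 -0.001 -0.   ]
```

View pics/g.png

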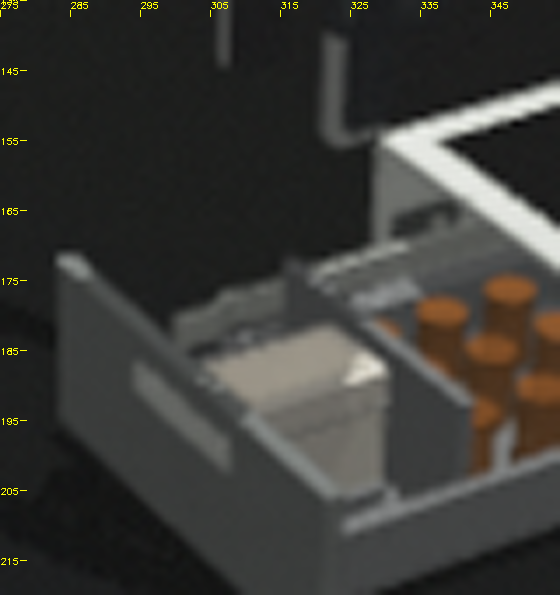

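The box stands level in the bay, with its top at crop (300,365), well below the panel rim. Next I'll go in front of the drawer with the fingers shut.

Call:
send_rows(
  targets=[-0.01, 0, 0, 0, 0, 0, -1, -0.03, -0.001, 0, 0, 0, 0, -1, -0.055, -0.001, 0, 0, 0, 0, -1, -0.08, -0.002, 0, 0, 0, 0, -1, -0.1, -0.002, 0, 0, 0, 0, -1, -0.115, -0.002, 0, 0, 0, 0, -1, -0.123, -0.002, 0, 0, 0, 0, -1, -0.123, -0.002, 0, 0, 0, 0, -1, -0.123, -0.002, 0, 0, 0, 0, -1, -0.123, -0.002, 0, 0, 0, 0, -1],
)

```text
clock: 19.22
eef_pos: [525.2, 34.6, 159.5]
tcp_rot: [-3.141, -0.0, 1.415]
contact_force: [-0.3, 1.6, 0.2]
opening: -0.001
grasp_force: 0.0
```

Call:
send_rows(
  targets=[0, 0, 0.01, 0, 0, 0, -1, 0, 0, 0.025, 0, 0, 0, -1, 0, 0, 0.045, 0, 0, 0, -1, 0, 0, 0.065, 0, 0, 0, -1, 0, 0, 0.085, 0, 0, 0, -1, 0, 0, 0.1, 0, 0, 0, -1, 0, 0, 0.115, 0, 0, 0, -1, 0, 0, 0.123, 0, 0, 0, -1, 0, 0, 0.123, 0, 0, 0, -1, 0, 0, 0.123, 0, 0, 0, -1, 0, 0, 0.123, 0, 0, 0, -1],
)

```text
clock: 20.13
eef_pos: [525.7, 34.4, 37.4]
tcp_rot: [3.141, -0.0, 1.415]
contact_force: [-0.4, -0.5, -0.1]
opening: -0.002
grasp_force: 0.0
```

```bash
python3 -c "
from h import *
u=np.array([np.cos(1.415),np.sin(1.415)]); p=np.array([538,113.7])-20*u; print(p)
go(*p,38,1.415)"
```

```text
[534.89666339  93.94223439]
t 20.13 pos [525.7  34.4  37.4] yaw [ 3.141 -0.     1.415] F [-0.4 -0.5 -0.1] grip 0.0 op -0.002
MOVE m [ 0.0602 -0.0001 -0.0006] w [ 0.001 -0.     0.   ]
```

Approach to just short of contact, then move slowly.

Call:
send_rows(
  targets=[0.006, 0, 0, 0, 0, 0, -1, 0.014, 0, 0, 0, 0, 0, -1, 0.024, 0, 0, 0, 0, 0, -1, 0.034, 0, 0, 0, 0, 0, -1, 0.043, 0, 0, 0, 0, 0, -1, 0.05, 0, 0, 0, 0, 0, -1, 0.055, 0, 0, 0, 0, 0, -1, 0.058, 0, 0, 0, 0, 0, -1, 0.06, 0, 0, 0, 0, 0, -1, 0.06, 0, 0, 0, 0, 0, -1],
)

```text
clock: 20.97
eef_pos: [534.5, 93.7, 36.8]
tcp_rot: [-3.141, 0.0, 1.415]
contact_force: [-0.5, 0.8, -0.4]
opening: -0.003
grasp_force: 0.0
```

Call:
send_rows(
  targets=[0.002, 0, 0, 0, 0, 0, -1, 0.004, 0, 0, 0, 0, 0, -1, 0.006, 0, 0, 0, 0, 0, -1, 0.008, 0, 0, 0, 0, 0, -1, 0.01, 0, 0, 0, 0, 0, -1, 0.012, 0, 0, 0, 0, 0, -1, 0.014, 0, 0, 0, 0, 0, -1, 0.016, 0, 0, 0, 0, 0, -1],
)

```text
clock: 21.63
eef_pos: [537.0, 108.8, 36.8]
tcp_rot: [-3.142, 0.001, 1.415]
contact_force: [-0.4, -6.1, 1.0]
opening: 0.001
grasp_force: 0.0
```

Call:
send_rows(
  targets=[0.003, 0, 0, 0, 0, 0, -1, 0.007, 0, 0, 0, 0, 0, -1, 0.012, 0, 0, 0, 0, 0, -1, 0.017, 0, 0, 0, 0, 0, -1, 0.022, 0, 0, 0, 0, 0, -1, 0.027, 0, 0, 0, 0, 0, -1, 0.032, 0, 0, 0, 0, 0, -1, 0.037, 0, 0, 0, 0, 0, -1, 0.042, 0, 0, 0, 0, 0, -1, 0.047, 0, 0, 0, 0, 0, -1, 0.051, 0, 0, 0, 0, 0, -1, 0.054, 0, 0, 0, 0, 0, -1],
)

```text
clock: 22.63
eef_pos: [545.5, 162.2, 36.9]
tcp_rot: [3.141, 0.001, 1.415]
contact_force: [1.9, -6.2, 1.2]
opening: -0.006
grasp_force: 0.0
```

Call:
send_rows(
  targets=[0.0025, 0, 0, 0, 0, 0, -1, 0.0045, 0, 0, 0, 0, 0, -1, 0.0065, 0, 0, 0, 0, 0, -1, 0.0085, 0, 0, 0, 0, 0, -1, 0.0105, 0, 0, 0, 0, 0, -1, 0.0125, 0, 0, 0, 0, 0, -1, 0.0145, 0, 0, 0, 0, 0, -1, 0.0165, 0, 0, 0, 0, 0, -1],
)

```text
clock: 23.3
eef_pos: [548.1, 178.3, 36.9]
tcp_rot: [3.141, 0.001, 1.415]
contact_force: [1.2, -5.9, 0.1]
opening: -0.001
grasp_force: 0.0
```

Call:
send_rows(
  targets=[0.0015, 0, 0, 0, 0, 0, -1, 0.003, 0, 0, 0, 0, 0, -1, 0.0045, 0, 0, 0, 0, 0, -1, 0.006, 0, 0, 0, 0, 0, -1, 0.0075, 0, 0, 0, 0, 0, -1],
)

```text
clock: 23.72
eef_pos: [549.3, 185.7, 36.8]
tcp_rot: [3.141, 0.001, 1.415]
contact_force: [1.8, -6.1, 0.0]
opening: 0.003
grasp_force: 0.0
```

Call:
send_rows(
  targets=[0.0015, 0, 0, 0, 0, 0, -1, 0.003, 0, 0, 0, 0, 0, -1, 0.0045, 0, 0, 0, 0, 0, -1],
)

```text
clock: 23.97
eef_pos: [549.9, 189.5, 36.8]
tcp_rot: [3.142, 0.002, 1.415]
contact_force: [1.6, -10.6, 1.9]
opening: 0.005
grasp_force: 0.0
```

Call:
send_rows(
  targets=[0.0015, 0, 0, 0, 0, 0, -1, 0.003, 0, 0, 0, 0, 0, -1, 0.0045, 0, 0, 0, 0, 0, -1],
)

```text
clock: 24.22
eef_pos: [550.5, 193.4, 36.8]
tcp_rot: [-3.141, 0.003, 1.415]
contact_force: [1.5, -14.1, 2.6]
opening: -0.006
grasp_force: 0.0
```

Call:
send_rows(
  targets=[0.001, 0, 0, 0, 0, 0, -1, 0.002, 0, 0, 0, 0, 0, -1],
)

```text
clock: 24.38
eef_pos: [551.0, 196.0, 36.9]
tcp_rot: [3.141, 0.001, 1.415]
contact_force: [1.8, -5.2, 1.2]
opening: -0.002
grasp_force: 0.0
```

Call:
send_rows(
  targets=[0.001, 0, 0, 0, 0, 0, -1, 0.002, 0, 0, 0, 0, 0, -1],
)

```text
clock: 24.55
eef_pos: [551.2, 199.0, 36.9]
tcp_rot: [3.142, 0.0, 1.415]
contact_force: [-0.3, -1.8, 0.7]
opening: -0.002
grasp_force: 0.0
```

Call:
send_rows(
  targets=[0.001, 0, 0, 0, 0, 0, -1, 0.002, 0, 0, 0, 0, 0, -1, 0.002, 0, 0, 0, 0, 0, -1],
)

```text
clock: 24.8
eef_pos: [551.4, 201.5, 36.8]
tcp_rot: [3.142, -0.0, 1.415]
contact_force: [-0.7, -0.1, -0.1]
opening: -0.001
grasp_force: 0.0
```

Call:
send_rows(
  targets=[0.001, 0, 0, 0, 0, 0, -1, 0.002, 0, 0, 0, 0, 0, -1, 0.002, 0, 0, 0, 0, 0, -1],
)

```text
clock: 25.05
eef_pos: [551.7, 203.4, 36.8]
tcp_rot: [-3.142, -0.0, 1.415]
contact_force: [-0.1, -0.3, 1.2]
opening: -0.003
grasp_force: 0.0
```

Call:
send_rows(
  targets=[0.0005, 0, 0, 0, 0, 0, -1, 0.001, 0, 0, 0, 0, 0, -1, 0.001, 0, 0, 0, 0, 0, -1],
)

```text
clock: 25.3
eef_pos: [551.8, 204.2, 36.8]
tcp_rot: [-3.141, -0.0, 1.415]
contact_force: [-0.3, -0.5, 0.2]
opening: -0.004
grasp_force: 0.0
```

Call:
send_rows(
  targets=[0.0005, 0, 0, 0, 0, 0, -1, 0.001, 0, 0, 0, 0, 0, -1, 0.001, 0, 0, 0, 0, 0, -1],
)

```text
clock: 25.55
eef_pos: [551.9, 204.8, 36.8]
tcp_rot: [-3.141, 0.0, 1.415]
contact_force: [-0.6, -3.0, 0.8]
opening: 0.0
grasp_force: 0.0
```

Call:
send_rows(
  targets=[0.0005, 0, 0, 0, 0, 0, -1, 0.001, 0, 0, 0, 0, 0, -1, 0.001, 0, 0, 0, 0, 0, -1],
)

```text
clock: 25.8
eef_pos: [552.0, 205.5, 36.8]
tcp_rot: [-3.141, 0.001, 1.415]
contact_force: [-1.3, -4.9, 0.9]
opening: 0.002
grasp_force: 0.0
```

Call:
send_rows(
  targets=[-0.003, 0, 0, 0, 0, 0, -1, -0.01, 0, 0, 0, 0, 0, -1, -0.025, 0, 0, 0, 0, 0, -1, -0.04, 0, 0, 0, 0, 0, -1, -0.06, 0, 0, 0, 0, 0, -1, -0.08, 0, 0, 0, 0, 0, -1, -0.1, 0, 0, 0, 0, 0, -1, -0.12, 0, 0, 0, 0, 0, -1, -0.13, 0, 0, 0, 0, 0, -1, -0.13, 0, 0, 0, 0, 0, -1],
)

```text
clock: 26.63
eef_pos: [531.2, 75.2, 36.8]
tcp_rot: [-3.141, 0.0, 1.412]
contact_force: [0.6, 0.7, -0.8]
opening: 0.002
grasp_force: 0.0
```

Call:
send_rows(
  targets=[0, 0, -0.02, 0, 0, 0, -1, -0.02, 0, -0.05, 0, 0, 0, -1, -0.05, 0, -0.09, 0, 0, 0, -1, -0.08, 0, -0.13, 0, 0, 0, -1, -0.11, 0, -0.15, 0, 0, 0, -1, -0.14, 0, -0.15, 0, 0, 0, -1, -0.15, 0, -0.15, 0, 0, 0, -1, -0.15, 0, -0.15, 0, 0, 0, -1, -0.15, 0, -0.15, 0, 0, 0, -1],
)

```text
clock: 27.38
eef_pos: [508.5, -70.4, 186.6]
tcp_rot: [-3.141, -0.001, 1.413]
contact_force: [-0.1, 0.3, 0.5]
opening: -0.003
grasp_force: 0.0
```

```bash
python3 -c "
from h import *
g=cams.grab_frame('scene'); print(r.sense()['contact_force'],r.sense()['clock'])
cv2.imwrite('pics/z.png',g['color'])"
```

```text
[-0.58602661 -0.2199792   0.42197154] 27.4333
```

View pics/z.png

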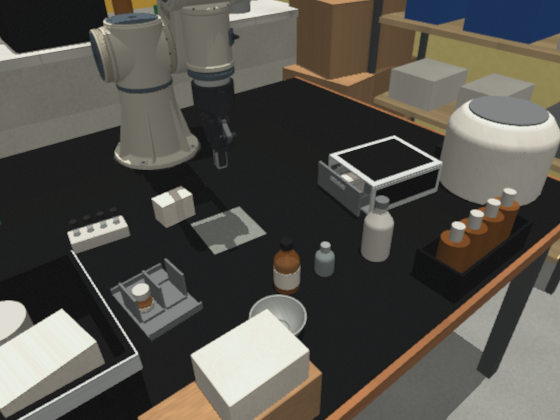

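The final view shows the drawer in, with the box standing in it at (347,180), and the other objects look undisturbed. The force rose to 14 N at the hump. After that the drawer ran ahead of the fingers on its own and stopped about 10 mm further on, which means the catch pulled it in.

```bash
python3 -c "
from rig import r
print(r.sign_off())"
```

```text
the job is handed in; nothing more can be done
None
```

I moved the box from the tray to the pad, took it again by its long sides, stood it in the drawer's front bay, pushed the drawer gently until it appeared to seat, and handed the job in at 27 s; the catch itself was not seen, but the drawer pulled itself in past the hump.

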